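# Fetch the dropper bottle from behind the barred reagent bottles

## Task

Fetch the amber dropper bottle out of the metal bottle carrier and stand it upright in the round black holder. It stands behind two white reagent bottles that are held down by a bar: first lift the bar out of its two open brackets and lay it on the worktop, grip upward, and stand both reagent bottles aside on the worktop before you reach in for the dropper bottle. Then put each reagent bottle back in the well it came from, set the bar back home in its brackets, keep all bottles upright throughout, and leave the beaker and the timer alone.

Things in the scene. Friction and masses are not known exactly. Their poses are not given: they have to be found in the camera images.
- carrier: Sheet-metal bottle carrier, fixed. Origin: centre of underside; x to its back, y left. Bottles stand on its floor, z 4 mm. Round wells, rim z 32: 86 mm wide at x -30, y 47 and -47; 54 mm wide at x 29, y 0. End cheeks at y 97.5 and -97.5, 150 high, x -41 to 75, 190 apart; each has a bracket at x -30: open slot 20 wide, bottom z 183, sides 14 high, lips flared to 40 (z 206). Front and back open.
- hold_down_bar: Steel bar 14 mm wide, 10 thick, 234 long; black grip in the middle 14 thick (x), 44 long (y), 10 to 42 mm above the bar's underside; black end stops outside the cheeks (7 mm play) reach 6 mm below it. 0.16 kg. Origin: middle of underside, y along bar, z up. Starts in the carrier's slots, just above the bottle caps; on the worktop it rests on its stops, origin 6 mm up. Either way round fits.
- large_bottle: White reagent bottle, white screw cap: 72 mm wide, 174 high, about 0.4 kg. Starts in one of the carrier's two front wells, left or right. Origin: centre of underside, z up. Cap 39 mm wide, 151 to 174 mm above the origin; grasp it there.
- small_bottle: The other white reagent bottle, a little smaller, yellowish label: 68 mm wide, 164 high, about 0.4 kg. Starts in the other front well. Origin: centre of underside, z up. Cap 39 mm wide, 142 to 164 mm above the origin; grasp it there.
- dropper: Amber dropper bottle, black cap and rubber teat: 42 mm wide, 110 high with the teat, about 0.11 kg. Starts in the carrier's back well, close behind the two reagent bottles. Origin: centre of underside, z up. Black cap 23 mm wide, 66 to 80 mm above the origin; grasp it there (the teat above it does not obstruct the fingers).
- bottle_holder: Round black holder, an open cup: 74 mm outer diameter, 22 high, 64 mm wide inside, floor 4 mm up; fixed. Origin: centre of underside, on the worktop. It stands left or right of the carrier. The dropper bottle goes into it.
- beaker: Glass beaker 73 mm wide, 94 mm high, on the side of the carrier where the holder is not. Origin: centre of its underside. To be left alone.
- timer: White bench timer, 48 x 64 x 59 mm, standing behind the carrier. Origin: centre of its underside. To be left alone.
There are look-alikes about, which are no part of the job. Leave any blue look-alike of the small_bottle alone.

How it is judged:
On the way, in this order (a step that is already met when the one before it is completed fails the run):
1. the bar is out of its brackets and lies on the worktop, grip upward (height (world z) of hold_down_bar below 0.012 m and angle between hold_down_bar's own z axis and vertical below 0.12 rad and linear speed of hold_down_bar below 0.03 m/s), for 0.2 s.
2. both reagent bottles stand upright on the worktop, out of the carrier, the dropper bottle still in it (height (world z) of each of large_bottle, small_bottle below 0.012 m and horizontal distance between each of large_bottle, small_bottle and carrier above 0.1 m and angle between each of large_bottle, small_bottle's own z axis and vertical below 0.12 rad and linear speed of each of large_bottle, small_bottle below 0.03 m/s and distance of dropper from where it was at the start of the episode below 0.02 m), for 0.2 s.
3. the dropper bottle stands upright in the black holder (horizontal distance between dropper and bottle_holder below 0.014 m and z of dropper in the frame of bottle_holder below 0.009 m and angle between dropper's own z axis and vertical below 0.12 rad and linear speed of dropper below 0.03 m/s), for 0.2 s.
4. both reagent bottles stand in their own wells again, the bar not yet in its brackets (distance of each of large_bottle, small_bottle from where it was at the start of the episode below 0.02 m and height (world z) of each of large_bottle, small_bottle below 0.008 m and angle between each of large_bottle, small_bottle's own z axis and vertical below 0.12 rad and linear speed of each of large_bottle, small_bottle below 0.03 m/s and not (x of hold_down_bar in the frame of carrier between -0.038 and -0.022 m and y of hold_down_bar in the frame of carrier between -0.012 and 0.012 m and z of hold_down_bar in the frame of carrier between 0.179 and 0.188 m and angle between the y axis of hold_down_bar and the y axis of carrier, either way round below 0.1 rad and angle between hold_down_bar's own z axis and vertical below 0.12 rad and linear speed of hold_down_bar below 0.03 m/s)), for 0.2 s.
At the end, for the whole second after the job is handed in: Dropper bottle upright in the holder (14 mm); reagent bottles upright on the carrier floor in their own wells (20 mm from their starts); bar home in both slots, grip up (8 mm across, 12 mm along, 0.1 rad); beaker and timer within 30 mm of their starts; all released and at rest (all of step 3 and distance of each of large_bottle, small_bottle from where it was at the start of the episode below 0.02 m and height (world z) of each of large_bottle, small_bottle below 0.008 m and angle between each of large_bottle, small_bottle, hold_down_bar's own z axis and vertical below 0.12 rad and linear speed of each of large_bottle, small_bottle, hold_down_bar below 0.03 m/s and x of hold_down_bar in the frame of carrier between -0.038 and -0.022 m and y of hold_down_bar in the frame of carrier between -0.012 and 0.012 m and z of hold_down_bar in the frame of carrier between 0.179 and 0.188 m and angle between the y axis of hold_down_bar and the y axis of carrier, either way round below 0.1 rad and distance of each of beaker, timer from where it was at the start of the episode below 0.03 m and contact force between the fingers and hold_down_bar below 0.2 N and contact force between the fingers and large_bottle below 0.2 N and contact force between the fingers and small_bottle below 0.2 N and contact force between the fingers and dropper below 0.2 N); the robot touches nothing.
It fails at once if a reagent bottle is tipped by more than about 35 degrees (angle between any of large_bottle, small_bottle's own z axis and vertical above 0.6 rad).
It fails at once if the dropper bottle is tipped by more than about 35 degrees (angle between dropper's own z axis and vertical above 0.6 rad).
It fails at once if the beaker or the timer is pushed more than 30 mm away or knocked over (distance of any of beaker, timer from where it was at the start of the episode above 0.03 m or angle between any of beaker, timer's own z axis and vertical above 0.5 rad).
It also fails if it takes over 149 s, if anything falls off the work surface, if the arm or the gripper's body presses on something with over 40 N, if the wrist force passes 120 N, or if a joint passes its speed limit or range.

## Robot

A 6-joint arm with a two-finger parallel gripper is mounted at the origin on a cart in front of the work surface, level with it; the furniture and walls round the work are solid. World frame = base frame: x ahead of the robot, y to its left, z up, the work surface at z = 0. Lengths are in m, angles in rad, forces in N, time in s.
With the tool pointing down it reaches from about 0.4 to 0.825 m from the base axis. Payload 7 kg.
Tool frame: the origin (TCP) lies midway between the tips of the shut fingers; the grasp point (between the pads) lies env.hold_point_z behind it (env.hold_point_z is the distance from the TCP to the grasp point, in m); z points along the fingers, y is the line along which they close (so a half turn about z gives the same grasp; the last joint's range is limited). The gripper opens to 88 mm and grips with 3 to 60 N. Pads are 19 mm wide; open, the fingers measure 130 mm over their backs; the gripper's body (78 mm by 193 mm) begins 47 mm behind the grasp point.
Start: joints at [-0.918, 0.359, 0.012, 0, -1.224, -0.288], TCP at [0.241, -0.631, 0.191] pointing down, gripper open.
Joint ranges: [-3.07, 3.07], [-1.43, 2.12], [-1.02, 1.25], [-3.03, 1.67], [-3.05, -0], [-3.03, 3.03]. Speed limits (rad/s): [2.39, 2.39, 3.01, 3.14, 3.14, 3.14].

## Interface

Orientations are given as a rotation vector (axis times angle).
In Python, from cell import get_state, eyes, env gives the robot as it stands.
- The arm moves only by the tool step_arm, never from a script. Its argument "series" is a list that holds one entry, the list of rows, each a list of 5 numbers: the shift along the tool's x, y, z in units of 0.5 m (1.0 is 0.5 m), then the turn about the tool's z in units of 6 degrees (1.0 is 6 degrees), then the gripper's target within -1 to 1 (fully open at 1, half-way at 0, shut at -1). A call has 1 to 5 rows; each row shifts and turns the commanded pose from where the row before left it, along the tool's axes as they then stand; what a row does not reach is not made up. A row lasts 1/10 s, in which the tool goes at most 50 mm and 8.59 degrees, less where a joint would pass 70% of its speed; a pose out of reach is approached as far as the arm can. A call with a number of a shift or a turn outside -1 to 1 is refused whole. A call with a gripper value outside its range is refused whole. The fingers move at their own pace and stop on an object; "grip_force" is the grip in N (left out, the last holds). Time passes only in rows, so rows that do not move let the fingers close. It gives the time, the measured TCP pose, the force, the opening and the grip force at its end, in the units of the state.
- get_state(): the state, without advancing time (a new reading comes with each control period).
- eyes.read_camera(name): name is "scene" or "top" or "wrist"; returns a dict with "img" (480x640x3 uint8, blue, green, red), "camera_matrix" (3x3 intrinsics, pixels), "k1" (the pictures are not rectified: a ray, as slopes to the right and down, at radius r is drawn at 1 + k1 r^2 times it, then the intrinsics apply), "R" (3x3) and "t" (3): a world point X has camera coordinates R X + t; the wrist camera has in their place "T_tool_cam" (4x4, takes a point from camera to tool coordinates, whose origin is the TCP and whose axes are the flange's). Camera axes: x right, y down, z forward; pixel columns grow to the right and rows downward; lengths in m; the calibration is good to about 2 mm. A picture is of the moment at which its call begins: read the wrist's pose just before it. There is no depth.
- env.finish_job(): hands the job in; it is judged then, once.
The state is a dict: "time": time; "joints": joint angles; "dq": joint speeds; "joint_efforts": joint torques, N m; "tool_pos": TCP position; "orientation": TCP orientation; "ft_force": force on the tool from outside, world axes, zero at the start; "ft_torque": the same for the moment, N m; "opening": opening from 0.0 (shut) to 1.0 (fully open); "gripper_force": force on a finger pad.
Only numpy, scipy, OpenCV 4.12 (cv2) and the standard library are available. Lean on these libraries where they do the work, as an engineer would, in place of code of your own. Each camera call takes 0.05 s, during which the arm holds its last target. There are 200 camera calls.

## Working session

There is one attempt and no reset: what is moved stays moved. The work goes in short steps, Python scripts to look and compute and a tool call to move; the robot and the scene stay as the last step left them, time stands still between calls to the robot, and variables do not carry over. Pictures are saved under pics/ and viewed, at most 14 in all, crops included, and the job is handed in when it is done.

Besides the shell and the picture viewer there is one more tool, called after "Request:" by a JSON object that holds its "op" and its "data", one argument or row to a line. step_arm: Moves the arm, as the interface text tells. Its arguments: {"type":"object","properties":{"series":{"type":"array","items":{"type":"array","items":{"type":"array","items":{"type":"number","minimum":-1,"maximum":1}}}},"grip_force":{"type":"number"}},"required":["series"]}

```bash
mkdir -p pics; ls
cat > h.py <<'E'
import numpy as np, cv2
from cell import get_state, eyes, env
from scipy.spatial.transform import Rotation as Ro
def cam(name):
    s=get_state(); c=eyes.read_camera(name)
    if 'T_tool_cam' in c:
        T=np.eye(4);T[:3,:3]=Ro.from_rotvec(s['orientation']).as_matrix();T[:3,3]=s['tool_pos']
        M=np.linalg.inv(T@np.array(c['T_tool_cam']));c['R']=M[:3,:3];c['t']=M[:3,3]
    c['R']=np.array(c['R']);c['t']=np.array(c['t']);return c
def ray(c,u,v):
    K=np.array(c['camera_matrix']);d=np.array([(u-K[0,2])/K[0,0],(v-K[1,2])/K[1,1]]);p=d.copy()
    for _ in range(20): p=d/(1+c['k1']*(p@p))
    return -c['R'].T@c['t'], c['R'].T@np.array([p[0],p[1],1])
def onz(c,u,v,z):
    o,d=ray(c,u,v);return o+d*(z-o[2])/d[2]
def proj(c,X):
    K=np.array(c['camera_matrix']);q=c['R']@np.array(X)+c['t'];p=q[:2]/q[2];p=p*(1+c['k1']*(p@p))
    return p*[K[0,0],K[1,1]]+K[:2,2]
E
python3 - <<'E'
from h import *
print(get_state(),env.hold_point_z)
for n in ('scene','top','wrist'):
    c=cam(n);cv2.imwrite(f'pics/{n}0.png',c['img']);print(n,-c['R'].T@c['t'],c['R'][2],c['k1'])
E
```

```text
pics
{'time': 0.0, 'joints': array([-9.17915264e-01,  3.59365925e-01,  1.10280035e-02, -3.75466266e-04,
       -1.22410008e+00, -2.88111855e-01]), 'dq': array([ 0.00087956,  0.00019974, -0.00041262,  0.00029806, -0.00229215,
        0.00011367]), 'joint_efforts': array([-2.02676752e-04, -5.82715738e+01,  2.93034106e+01,  6.99654311e+00,
        6.91700276e-03, -1.61505550e-04]), 'tool_pos': array([ 0.24057169, -0.63006253,  0.18971831]), 'orientation': array([ 5.69531206e-01, -3.08909911e+00, -2.54957591e-03]), 'ft_force': array([ 0.74962846,  0.36555887, -0.03666381]), 'ft_torque': array([0.01081634, 0.01194442, 0.01550416]), 'gripper_force': 0.0, 'opening': 1.0024452319222306} 0.0188
scene [ 0.09943144 -0.57035116  0.59704192] [ 0.58641679  0.63371248 -0.50450355] -0.05619490985437152
top [0.27050344 0.03214296 1.14178383] [ 0.32765277 -0.03844276 -0.94401579] 0.010420731174149453
wrist [ 0.1629394  -0.66073213  0.38461177] [ 0.28273479  0.11059228 -0.95280134] -0.08163684671337805
```

View pics/scene0.png

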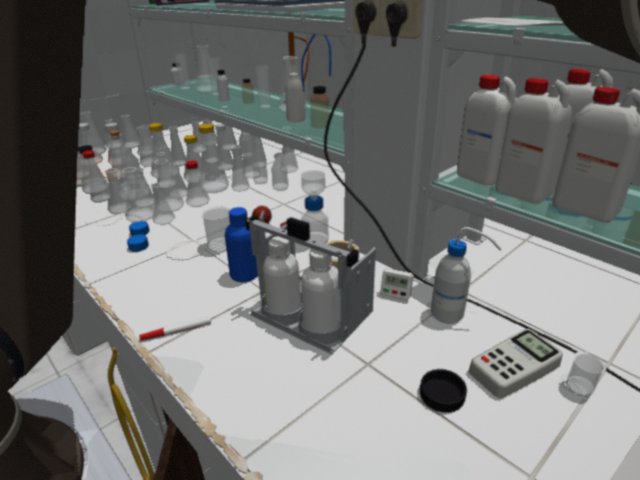

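View pics/top0.png

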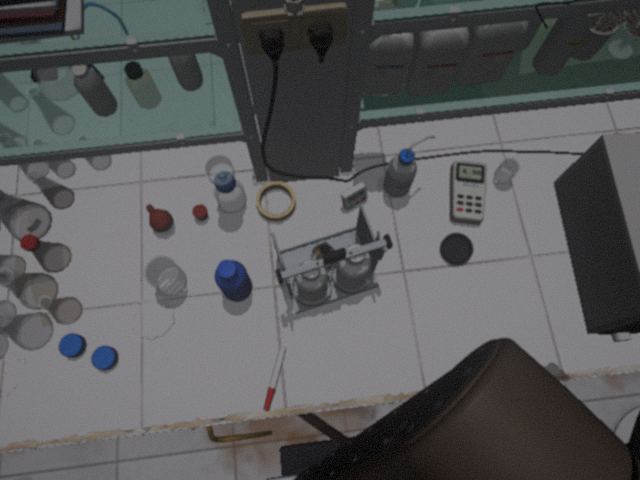

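The top view shows the carrier at about (330,265), bar ends at (281,275) and (388,242), the holder at (456,249), the beaker at (170,282) and the timer at (354,195). There are three possible confusions:
- **Reagent bottles:** the two white ones in the front wells, at (311,285) and (352,268). The blue look-alike at (233,280) and the white, blue-capped bottles at (228,190) and (400,172) are not wanted.
- **Holder:** the black cup at (456,249), not the cork ring at (276,200).
- **Dropper:** the black/amber spot at about (325,252), inside the carrier.

Run:
```python
import cv2,numpy as np
a=cv2.imread('pics/top0.png')[195:320,255:415];b=cv2.imread('pics/scene0.png')[200:355,225:425]
a=cv2.resize(a,(512,400),interpolation=2);b=cv2.resize(b,(516,400),interpolation=2)
cv2.imwrite('pics/c1.png',np.hstack([a,b])[:, :1028]); 
cv2.imwrite('pics/c1.png',cv2.resize(np.hstack([a,b]),(800,311)))
from h import *
c=cam('top');g=c['img'];
m=(g.max(2)<60).astype(np.uint8); n,l,st,ce=cv2.connectedComponentsWithStats(m[225:275,430:485])
i=1+np.argmax(st[1:,4]);u=ce[i]+[430,225];print('holder',u,st[i],onz(c,*u,.015),onz(c,*u,.022))
for p in [(281,275),(388,242)]: print(onz(c,*p,.19))
for p in [(170,282),(233,278),(400,172),(354,195),(276,200),(228,190)]: print(p,onz(c,*p,.04))
```

```text
holder [456.02067183 248.9005168 ] [ 10   9  32  32 774] [ 0.57791451 -0.32389884  0.015     ] [ 0.57600476 -0.32168698  0.022     ]
[0.51859846 0.07613448 0.19      ]
[ 0.55996267 -0.13898113  0.19      ]
(170, 282) [0.57114259 0.32849519 0.04      ]
(233, 278) [0.56358036 0.18953828 0.04      ]
(400, 172) [ 0.77566773 -0.2230703   0.04      ]
(354, 195) [ 0.72972669 -0.10558121  0.04      ]
(276, 200) [0.73888951 0.07764377 0.04      ]
(228, 190) [0.77776098 0.18771437 0.04      ]
```

View pics/c1.png

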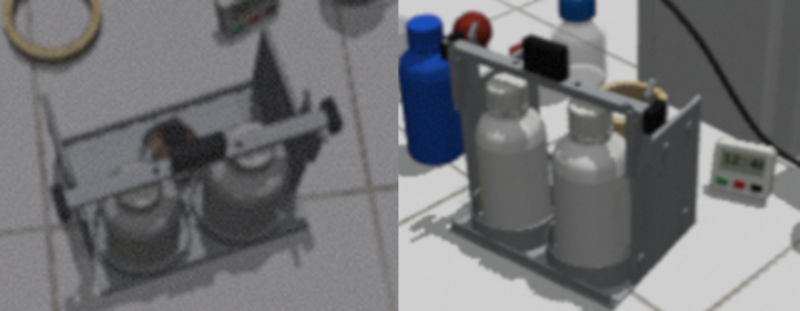

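The crop confirms the layout: the bar's black grip is mid-bar at top pixel about (333,255), with the amber dropper behind it at (324,252) and two white caps under the bar. Next I turn the tool and raise it.

Request:
{"op": "step_arm", "data": {
  "series": [
    [[0,0,-0.1,-1,1],[0,0,-0.1,-1,1],[0,0,-0.1,-1,1],[0,0,0,-1,1],[0,0,0,-1,1]]
  ]
}}

```text
time: 0.7
tool_pos: [0.2412, -0.631, 0.3428]
orientation: [-1.356, 2.833, -0.006]
ft_force: [1.2, 0.3, -1.8]
opening: 0.998
gripper_force: 0.0
```

Request:
{"op": "step_arm", "data": {
  "series": [
    [[0,0,0,-1,1],[0,0,0,-1,1],[0,0,0,-1,1],[0,0,0,-1,1],[0,0,0,-1,1]]
  ]
}}

```text
time: 1.2
tool_pos: [0.2408, -0.6304, 0.3404]
orientation: [-2.043, 2.386, 0.001]
ft_force: [0.3, 0.7, -0.8]
opening: 0.997
gripper_force: 0.0
```

Request:
{"op": "step_arm", "data": {
  "series": [
    [[0,0,0,-1,1],[0,0,0,-1,1],[0,0,0,-1,1],[0,0,0,-0.33,1],[0,0,0,0,1]]
  ]
}}

```text
time: 1.7
tool_pos: [0.2408, -0.6305, 0.3404]
orientation: [-2.422, 2.0, 0.001]
ft_force: [0.7, -0.3, 0.2]
opening: 0.998
gripper_force: 0.0
```

Request:
{"op": "step_arm", "data": {
  "series": [
    [[-0.075,-0.058,0,0,1],[-0.075,-0.058,0,0,1],[-0.075,-0.058,0,0,1],[-0.075,-0.058,0,0,1],[-0.075,-0.058,0,0,1]]
  ]
}}

```text
time: 2.2
tool_pos: [0.3482, -0.4174, 0.3407]
orientation: [-2.42, 2.003, -0.0]
ft_force: [1.3, -0.7, -0.4]
opening: 1.0
gripper_force: 0.0
```

Request:
{"op": "step_arm", "data": {
  "series": [
    [[-0.075,-0.058,0,0,1],[-0.075,-0.058,0,0,1],[-0.075,-0.058,0,0,1],[-0.075,-0.058,0,0,1],[-0.075,-0.058,0,0,1]]
  ]
}}

```text
time: 2.7
tool_pos: [0.4552, -0.2057, 0.341]
orientation: [-2.42, 2.002, -0.001]
ft_force: [0.9, 0.2, -0.5]
opening: 0.998
gripper_force: 0.0
```

Request:
{"op": "step_arm", "data": {
  "series": [
    [[-0.075,-0.058,0,0,1],[-0.075,-0.058,0,0,1],[0,0,0,0,1],[0,0,0,0,1]]
  ]
}}

```text
time: 3.1
tool_pos: [0.4978, -0.1219, 0.3404]
orientation: [2.423, -1.999, -0.001]
ft_force: [0.0, -1.3, -0.2]
opening: 1.0
gripper_force: 0.0
```

Run:
```python
from h import *
s=get_state();print(s['tool_pos'],Ro.from_rotvec(s['orientation']).as_matrix().round(3),s['joints'])
c=cam('wrist');cv2.imwrite('pics/w1.png',c['img'])
```

```text
[ 0.49781188 -0.12187778  0.34040721] [[ 0.19  -0.982 -0.001]
 [-0.982 -0.19  -0.   ]
 [-0.     0.001 -1.   ]] [ 1.43447797e-01  2.36487004e-02 -7.54774193e-02 -2.10200769e-05
 -1.47233185e+00  4.80410564e-02]
```

View pics/w1.png

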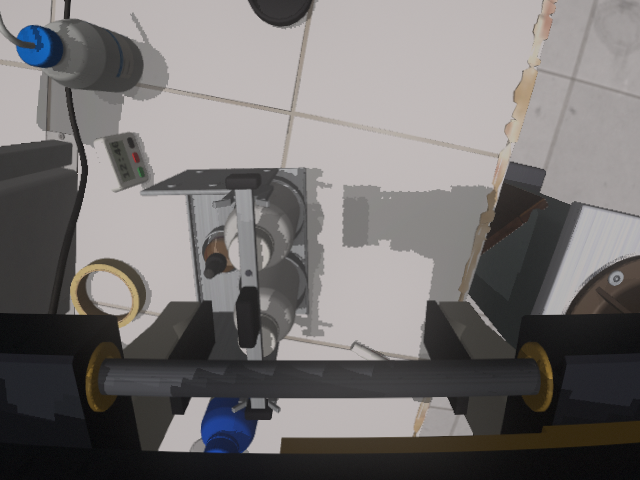

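The wrist view from the right shows the bar running down the image: right stop at (242,181), left stop near (260,411), grip at (248,318). The dropper teat is at (214,264), the right cap at (255,250), the timer at (127,160) and the blue look-alike at (228,425).

Run:
```python
from h import *
c=cam('wrist');g=c['img'];m=(g.max(2)<60).astype(np.uint8)
n,l,st,ce=cv2.connectedComponentsWithStats(m)
for i in range(1,n):
    if st[i,4]>60 and 180<ce[i][0]<330 and 150<ce[i][1]<440: print(st[i],ce[i])
gr=g.max(2)
for v in (200,215,230,275,280,362,392,400):
    print(v,gr[v,225:275:2])
for z,pts in ((.193,[(242,195),(250,275),(257,355)]),(.225,[(248,315),(248,347),(238,347),(258,347),(238,315),(258,315)])):
    for p in pts: print(p,z,onz(c,*p,z).round(4))
for d in (-.022,0,.022):print(proj(c,[.539-d*.19,-.031+d*.98,.225]))
```

```text
[    0    88   640   392 90325] [317.91553833 372.29256573]
[225 174  36  17 345] [243.44637681 181.88695652]
[206 254  20  25 329] [215.68085106 263.80243161]
200 [ 74  74  77  61  73 139 160 158 156 158 159 155 157 107  79 102  83  81
 101 108  59  70  82  81  81]
215 [142 144 124 121 137 147 148 146 154 155 158 156 152 144  56 169 168 172
 133 108 109 108 107 107 102]
230 [150 170 178 177 175 174 142 145 144 143 143 145 141 143  91  67  74  77
 103  90  80 106 108 108 107]
275 [145 143 147 151 151 148 150 122 139 145  92  74  73 107 139 124  61  87
  85  85  83  83  82  80  79]
280 [146 147 147 147 151 150 151  92 131 143 143 141 140 139 137 131  56  86
  86  85  83  81  81  79  78]
362 [35 36 37 36 36 36 38 37 37 37 38 38 38 39 39 39 39 40 40 40 41 41 42 43
 44]
392 [50 51 52 52 52 51 53 51 51 52 53 52 52 53 53 53 54 54 55 55 55 54 55 54
 55]
400 [ 65  65  63  63  62  62  59  59  58  53  57  45  32 131 136 133 132 132
 129 136  52  35  60  60  57]
(242, 195) 0.193 [ 0.5615 -0.1292  0.193 ]
(250, 275) 0.193 [ 0.5452 -0.0613  0.193 ]
(257, 355) 0.193 [0.528  0.0163 0.193 ]
(248, 315) 0.225 [ 0.539  -0.0399  0.225 ]
(248, 347) 0.225 [ 0.535  -0.0105  0.225 ]
(238, 347) 0.225 [ 0.5432 -0.0089  0.225 ]
(258, 347) 0.225 [ 0.5268 -0.0122  0.225 ]
(238, 315) 0.225 [ 0.547  -0.0384  0.225 ]
(258, 315) 0.225 [ 0.531  -0.0415  0.225 ]
[244.95580069 300.11734968]
[246.51141506 324.66962402]
[248.04126271 348.17241428]
```

Run:
```python
import cv2
a=cv2.imread('pics/w1.png')[165:425,180:330];cv2.imwrite('pics/c2.png',cv2.resize(a,None,fx=2.3,fy=2.3,interpolation=2))
```

```text
(no output)
```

View pics/c2.png

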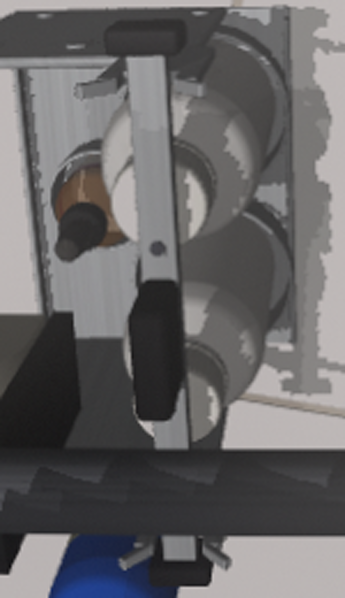

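Bar grip is at about (0.540,-0.031) and the yaw is about 10.8°. Both views agree to 3 mm, so I'll go and grasp it.

Request:
{"op": "step_arm", "data": {
  "series": [
    [[-0.054,-0.039,0,0,1],[-0.054,-0.039,0,0,1],[-0.054,-0.039,0,0,1],[0,0,0.09,0,0.2],[0,0,0.08,0,0.2]]
  ]
}}

```text
time: 3.7
tool_pos: [0.5401, -0.0328, 0.255]
orientation: [-2.419, 2.001, -0.001]
ft_force: [-0.0, -0.2, -1.6]
opening: 0.876
gripper_force: 0.0
```

Run:
```python
from h import *
s=get_state();print(s['tool_pos'],s['ft_force'])
c=cam('wrist');cv2.imwrite('pics/w2.png',c['img'][200:480,100:540])
for d in (-.022,.022):print(proj(c,[.540-d*.19,-.031+d*.98,.225]))
t=cam('top')
for p in [(456,400),(330,408),(275,380),(268,405),(283,350)]:print(p,onz(t,*p,0))
```

```text
[ 0.5400582  -0.03279198  0.25497595] [-0.00781542 -0.15588107 -1.63313689]
[317.09223844 232.06550336]
[317.38162214 305.08940331]
(456, 400) [ 0.2522234  -0.25873195  0.        ]
(330, 408) [0.26786305 0.00917144 0.        ]
(275, 380) [0.33830352 0.11962951 0.        ]
(268, 405) [0.28944682 0.13893976 0.        ]
(283, 350) [0.39914003 0.09649736 0.        ]
```

View pics/w2.png

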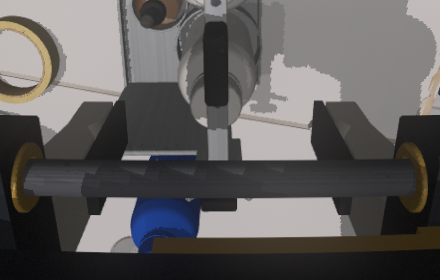

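The grip in the wrist picture spans x 305–328 and ends at row 306, against a predicted 317, 305. The position is confirmed.

Request:
{"op": "step_arm", "data": {
  "series": [
    [[0,0,0.06,0,0.2],[0,0,0.06,0,0.2],[0,0,0,0,-1],[0,0,0,0,-1],[0,0,0,0,-1]]
  ],
  "grip_force": 25
}}

```text
time: 4.3
tool_pos: [0.5413, -0.0328, 0.1984]
orientation: [-2.42, 2.0, -0.004]
ft_force: [0.4, 0.5, 0.2]
opening: 0.387
gripper_force: 0.0
```

Request:
{"op": "step_arm", "data": {
  "series": [
    [[0,0,0,0,-1],[0,0,0,0,-1],[0,0,0,0,-1],[0,0,0,0,-1],[0,0,0,0,-1]]
  ]
}}

```text
time: 4.8
tool_pos: [0.5397, -0.0323, 0.1957]
orientation: [2.422, -2.001, 0.0]
ft_force: [-0.1, -0.0, 0.4]
opening: 0.004
gripper_force: 0.0
```

Run:
```python
from h import *
c=cam('wrist');a=c['img'];t=cam('scene')['img'][190:350,230:400]
cv2.imwrite('pics/w3.png',np.hstack([cv2.resize(a,(400,300)),cv2.resize(t,(319,300),interpolation=2)]))
```

```text
(no output)
```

View pics/w3.png

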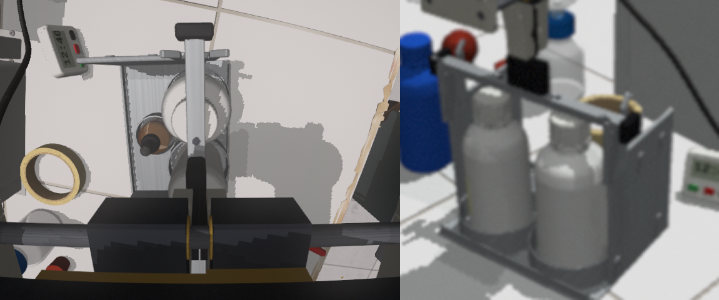

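Run:
```python
from h import *
s=get_state();c=cam('wrist');t=cam('scene');p=s['tool_pos'];print(p,s['opening'],s['gripper_force'])
im=[]
for k,n in ((c,'w'),(t,'s')):
    g=k['img'].copy()
    for z,col in ((.193,(0,255,0)),(.225,(0,0,255))):
        P=np.array([proj(k,[.540-d*.19+e*.98,-.031+d*.98+e*.19,z]) for d,e in ((-.022,-.007),(.022,-.007),(.022,.007),(-.022,.007))])
        cv2.polylines(g,[(P*16).astype(np.int32)],True,col,1,16,4)
    for z in (0,.0188): cv2.drawMarker(g,tuple(proj(k,p+[0,0,z]).astype(int)),(255,0,255) if z else (255,255,0),0,8)
    im.append(g)
a=cv2.resize(im[0][200:480,200:440],(480,560),interpolation=2);b=cv2.resize(im[1][190:290,240:300],(320,560),interpolation=2)
cv2.imwrite('pics/w4.png',np.hstack([a,b]))
```

```text
[ 0.53970681 -0.03237102  0.19563175] 0.007880187028107867 0.0
```

View pics/w4.png

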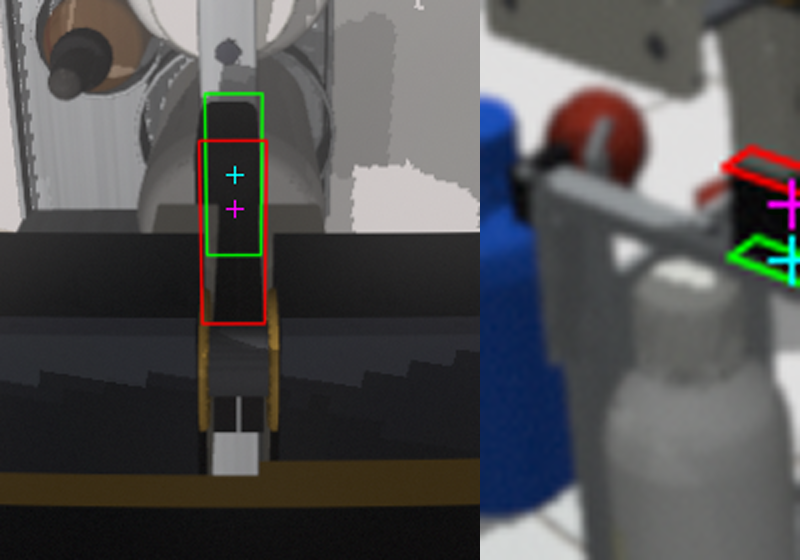

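The bar prediction fits both views, but the fingers don't surround the grip. I'll lift and check where the real fingertips are relative to the reported TCP.

Request:
{"op": "step_arm", "data": {
  "series": [
    [[0,0,-0.09,0,-1],[0,0,-0.09,0,-1],[0,0,0,0,-1],[0,0,0,0,-1]]
  ]
}}

```text
time: 5.4
tool_pos: [0.5402, -0.0321, 0.2868]
orientation: [-2.42, 1.999, -0.002]
ft_force: [-0.4, -0.3, -1.3]
opening: 0.005
gripper_force: 0.0
```

Run:
```python
from h import *
s=get_state();t=cam('scene');u=cam('top');p=s['tool_pos'];print(p,s['opening'])
im=[]
for k in (t,u):
    g=k['img'].copy()
    q=proj(k,p).astype(int);print(q)
    cv2.drawMarker(g,tuple(q),(255,0,255),0,7)
    im.append(cv2.resize(g[max(q[1]-70,0):q[1]+60,q[0]-65:q[0]+65],(400,400),interpolation=2))
cv2.imwrite('pics/w5.png',np.hstack(im))
```

```text
[ 0.54022154 -0.03213942  0.28677559] 0.005403939301040102
[296 188]
[337 242]
```

View pics/w5.png

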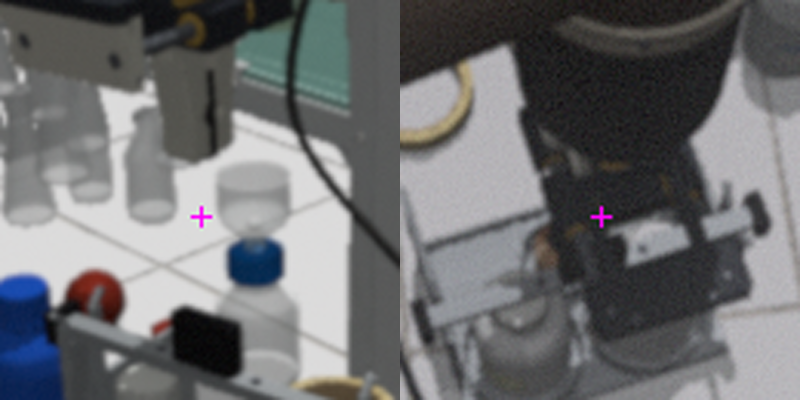

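The shut fingertips sit straight above the projected TCP mark, about 20 px higher in the scene image, so the fingers end well short of the reported TCP. Next I work out that height.

Run:
```python
from h import *
s=get_state();t=cam('scene');c=cam('wrist');p=s['tool_pos']
for dz in (0,.02,.03,.04,.05,.06,.07): print(dz,proj(t,p+[0,0,dz]).round(1),proj(c,p+[0,0,dz]).round(1))
g=t['img']; q=proj(t,p)
print(g[150:195,296].max(1)); print(g[150:195,290].max(1)); print(g[150:195,300].max(1))
w=c['img'];print(w[280:470:3,317].max(1))
```

```text
0 [296.2 189.6] [317.3 288.2]
0.02 [295.6 178.4] [317.3 305.8]
0.03 [295.2 172.6] [317.3 316. ]
0.04 [294.9 166.8] [317.3 327.2]
0.05 [294.6 160.9] [317.3 339.8]
0.06 [294.3 155. ] [317.3 353.8]
0.07 [294.  148.9] [317.3 369.7]
[ 78  79  79  78  76  75  69  69  71  75  79  79  79  80  79  81  80  80
  79  79 100 153 199 217 219 219 219 219 219 219 219 219 219 219 220 219
 220 219 219 219 219 219 219 220 219]
[ 83  84  82  84  84  84  83  83  85  85  84  84  84  85  85  85  86  86
  86  86  95 130 166 201 216 219 219 219 219 218 219 218 219 219 220 219
 219 219 220 219 219 220 219 220 219]
[ 54  50  46  47  51  54  52  49  45  39  35  36  38  37  33  31  34  39
  55  91 150 196 215 215 210 210 209 207 204 204 205 207 206 206 205 209
 211 214 217 219 220 220 220 219 220]
[ 39  37  52  74  87  87  86  38  31  33  30  28  30  29  29  26  26  24
  25  23  25  23  22  21  22  22  21  31  37  44  42  48  50  45  48  47
  50  50  47  45  29  29  28  28  29  30 196 198 197 198 197 197 197  59
  58  57  59  58  24  20  20  20  17  17]
```

Both views put the real fingertips about 38 mm above the reported TCP, which explains the miss because the tips were above the grip. I'll go lower by that amount and watch the force.

Request:
{"op": "step_arm", "data": {
  "series": [
    [[0,0,0,0,0.2],[0,0,0,0,0.2],[0,0,0,0,0.2],[0,0,0,0,0.2],[0,0,0.08,0,0.2]]
  ]
}}

```text
time: 6.1
tool_pos: [0.5432, -0.0323, 0.2502]
orientation: [-2.418, 1.996, -0.011]
ft_force: [1.4, 1.8, -0.7]
opening: 0.395
gripper_force: 0.0
```

Request:
{"op": "step_arm", "data": {
  "series": [
    [[0,0,0.07,0,0.2],[0,0,0.05,0,0.2],[0,0,0.05,0,0.2],[0,0,0,0,0.2],[0,0,0,0,-1]]
  ],
  "grip_force": 25
}}

```text
time: 6.6
tool_pos: [0.54, -0.0325, 0.1612]
orientation: [2.422, -2.0, 0.0]
ft_force: [0.1, -0.7, 0.9]
opening: 0.555
gripper_force: 0.0
```

Request:
{"op": "step_arm", "data": {
  "series": [
    [[0,0,0,0,-1],[0,0,0,0,-1],[0,0,0,0,-1],[0,0,0,0,-1],[0,0,0,0,-1]]
  ]
}}

```text
time: 7.1
tool_pos: [0.5402, -0.0323, 0.1612]
orientation: [-2.422, 2.0, -0.001]
ft_force: [0.4, 1.0, 2.5]
opening: 0.156
gripper_force: 25.0
```

Gripped: opening 0.156 is 13.7 mm. Home reading is (0.5402,-0.0323,0.1612). Now I lift the bar and carry it to the free area at the right front, (0.45,-0.36).

Request:
{"op": "step_arm", "data": {
  "series": [
    [[0,0,-0.03,0,-1],[0,0,-0.05,0,-1],[0,0,-0.06,0,-1],[0,0,-0.06,0,-1],[0,0,0,0,-1]]
  ]
}}

```text
time: 7.6
tool_pos: [0.5418, -0.0324, 0.265]
orientation: [-2.419, 1.997, -0.007]
ft_force: [1.5, -0.1, -1.7]
opening: 0.16
gripper_force: 25.0
```

Request:
{"op": "step_arm", "data": {
  "series": [
    [[0.055,0.028,0,0,-1],[0.079,0.039,0,0,-1],[0.079,0.039,0,0,-1],[0.079,0.039,0,0,-1],[0.079,0.039,0,0,-1]]
  ]
}}

```text
time: 8.1
tool_pos: [0.4833, -0.2331, 0.2599]
orientation: [2.422, -2.0, -0.002]
ft_force: [1.6, -0.6, -1.1]
opening: 0.16
gripper_force: 25.0
```

Request:
{"op": "step_arm", "data": {
  "series": [
    [[0.079,0.039,0,0,-1],[0.079,0.039,0,0,-1],[0.079,0.039,0,0,-1],[0,0,0,0,-1],[0,0,0,0,-1]]
  ]
}}

```text
time: 8.6
tool_pos: [0.4483, -0.36, 0.2593]
orientation: [2.419, -2.004, -0.003]
ft_force: [-0.5, 0.7, -2.4]
opening: 0.157
gripper_force: 25.0
```

Run:
```python
from h import *
s=get_state();t=cam('scene');w=cam('wrist');print(s['tool_pos'],s['opening'],proj(t,[.45,-.36,0]),proj(t,[.43,-.245,0]),proj(t,[.47,-.475,0]))
cv2.imwrite('pics/w6.png',np.hstack([cv2.resize(t['img'],(400,300)),cv2.resize(w['img'],(400,300))]))
```

```text
[ 0.44828739 -0.35995467  0.25930659] 0.1574432162916003 [409.13931442 460.10547612] [341.40787275 420.24031319] [489.18878688 506.38664879]
```

View pics/w6.png

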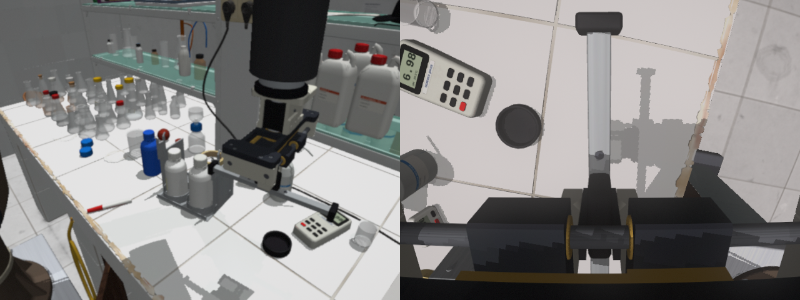

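The bar is held level and the table beneath it is clear (scene (409,460)). The holder is at about (520,125) and the calculator at (445,80) in the wrist half, both clear. Lowering.

Request:
{"op": "step_arm", "data": {
  "series": [
    [[0,0,0.09,0,-1],[0,0,0.09,0,-1],[0,0,0.09,0,-1],[0,0,0.09,0,-1],[0,0,0.09,0,-1]]
  ]
}}

```text
time: 9.2
tool_pos: [0.4501, -0.3579, 0.0346]
orientation: [-2.424, 1.998, -0.002]
ft_force: [1.4, -0.6, -1.1]
opening: 0.155
gripper_force: 25.0
```

Request:
{"op": "step_arm", "data": {
  "series": [
    [[0,0,0.05,0,-1],[0,0,0.03,0,-1],[0,0,0.01,0,-1],[0,0,0,0,-1],[0,0,0,0,-1]]
  ]
}}

```text
time: 9.7
tool_pos: [0.4505, -0.3592, -0.0082]
orientation: [-2.423, 1.999, -0.003]
ft_force: [0.6, -0.3, -1.3]
opening: 0.157
gripper_force: 25.0
```

Request:
{"op": "step_arm", "data": {
  "series": [
    [[0,0,0.008,0,-1],[0,0,0,0,-1],[0,0,0,0,-1]]
  ]
}}

```text
time: 10.0
tool_pos: [0.4495, -0.3594, -0.0129]
orientation: [-2.422, 2.001, -0.001]
ft_force: [0.5, 0.3, -1.1]
opening: 0.157
gripper_force: 25.0
```

Request:
{"op": "step_arm", "data": {
  "series": [
    [[0,0,0.006,0,-1],[0,0,0,0,-1],[0,0,0,0,-1]]
  ]
}}

```text
time: 10.3
tool_pos: [0.4498, -0.3596, -0.0158]
orientation: [-2.422, 2.0, -0.002]
ft_force: [-0.7, 0.9, 3.3]
opening: 0.159
gripper_force: 25.0
```

Request:
{"op": "step_arm", "data": {
  "series": [
    [[0,0,0,0,0],[0,0,0,0,0],[0,0,0,0,0],[0,0,-0.05,0,0],[0,0,-0.09,0,0]]
  ]
}}

```text
time: 10.8
tool_pos: [0.4467, -0.3581, 0.0512]
orientation: [2.42, -2.0, -0.011]
ft_force: [2.3, -0.5, 0.2]
opening: 0.484
gripper_force: 0.0
```

Request:
{"op": "step_arm", "data": {
  "series": [
    [[0,0,-0.09,0,0.5],[0,0,-0.1,0,0.5],[0,0,-0.1,0,0.5],[0,0,-0.1,0,0.5],[0,0,-0.1,0,0.5]]
  ]
}}

```text
time: 11.3
tool_pos: [0.4488, -0.3591, 0.3009]
orientation: [-2.422, 2.001, -0.0]
ft_force: [1.4, -0.1, -1.1]
opening: 0.748
gripper_force: 0.0
```

Request:
{"op": "step_arm", "data": {
  "series": [
    [[-0.081,-0.039,-0.05,0,0.5],[-0.081,-0.039,-0.03,0,0.5],[-0.081,-0.039,0,0,0.5],[-0.081,-0.039,0,0,0.5],[-0.081,-0.039,0,0,0.5]]
  ]
}}

```text
time: 11.8
tool_pos: [0.5065, -0.1415, 0.3381]
orientation: [-2.421, 2.001, -0.0]
ft_force: [0.6, -0.1, -0.7]
opening: 0.748
gripper_force: 0.0
```

Request:
{"op": "step_arm", "data": {
  "series": [
    [[-0.081,-0.039,0,0,0.5],[0,0,0,0,0.5],[0,0,0,0,0.5]]
  ]
}}

```text
time: 12.1
tool_pos: [0.5181, -0.0987, 0.3377]
orientation: [2.424, -1.998, -0.001]
ft_force: [0.4, -0.3, 0.0]
opening: 0.749
gripper_force: 0.0
```

Run:
```python
from h import *
s=get_state();w=cam('wrist');t=cam('scene');print(s['tool_pos'],s['joints'])
g=w['img'].copy()
for n,q in (('L',(.531,.014)),('R',(.549,-.078))):
  for z,col in ((.178,(0,0,255)),(.168,(0,255,0))):
    P=np.array([proj(w,[q[0]+.0195*np.cos(a),q[1]+.0195*np.sin(a),z]) for a in np.linspace(0,6.28,30)])
    cv2.polylines(g,[(P*16).astype(np.int32)],True,col,1,16,4)
g=g[90:400,120:400]
cv2.imwrite('pics/w7.png',np.hstack([cv2.resize(g,(480,531)),cv2.resize(t['img'][200:480,300:480],(320,531))]))
```

```text
[ 0.51810037 -0.09873175  0.33773506] [ 1.83851088e-01  5.05798672e-02 -5.30304738e-02 -3.53913656e-05
 -1.46769345e+00  8.59595056e-03]
```

View pics/w7.png

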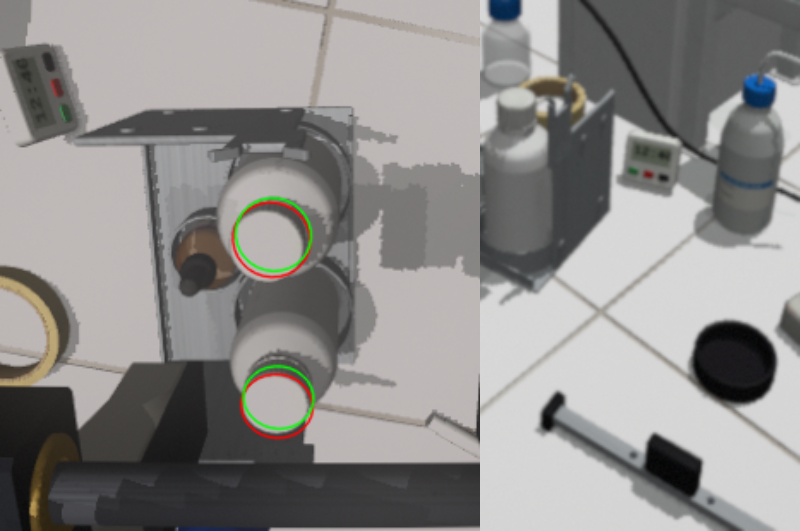

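The left panel shows the right cap matching the 178 mm circle (large bottle) and the left cap matching the 168 mm circle (small bottle), both centred as predicted. The dropper is at (200,262). The right panel shows the bar lying flat with its grip up. Large bottle (right) first.

Request:
{"op": "step_arm", "data": {
  "series": [
    [[-0.029,-0.069,0,0,0.7],[0,0,0.09,0,0.7],[0,0,0.09,0,0.7],[0,0,0.09,0,0.7],[0,0,0.08,0,0.7]]
  ]
}}

```text
time: 12.7
tool_pos: [0.5483, -0.0806, 0.161]
orientation: [2.419, -2.003, -0.001]
ft_force: [1.0, -0.3, 0.6]
opening: 0.852
gripper_force: 0.0
```

Request:
{"op": "step_arm", "data": {
  "series": [
    [[0,0,0.05,0,0.7],[0,0,0.035,0,0.7],[0,0,0,0,0.7],[0,0,0,0,-1],[0,0,0,0,-1]]
  ],
  "grip_force": 35
}}

```text
time: 13.2
tool_pos: [0.5501, -0.0796, 0.1219]
orientation: [-2.42, 2.001, -0.002]
ft_force: [0.3, 0.4, -0.0]
opening: 0.725
gripper_force: 0.0
```

Request:
{"op": "step_arm", "data": {
  "series": [
    [[0,0,0,0,-1],[0,0,0,0,-1],[0,0,0,0,-1],[0,0,0,0,-1],[0,0,0,0,-1]]
  ]
}}

```text
time: 13.7
tool_pos: [0.5497, -0.079, 0.1211]
orientation: [-2.422, 2.0, -0.001]
ft_force: [1.2, -0.0, 3.4]
opening: 0.436
gripper_force: 35.0
```

Opening 0.436 is 38.4 mm, which is the cap. Home reading is (0.5497,-0.079,0.1211). I'll lift it 65 mm, take it out through the open front, and stand it at (0.52,-0.20).

Request:
{"op": "step_arm", "data": {
  "series": [
    [[0,0,-0.03,0,-1],[0,0,-0.05,0,-1],[0,0,-0.05,0,-1],[0,0,0,0,-1],[0,0,0,0,-1]]
  ]
}}

```text
time: 14.2
tool_pos: [0.5485, -0.0787, 0.1845]
orientation: [-2.422, 2.001, 0.002]
ft_force: [0.3, 0.1, -5.2]
opening: 0.432
gripper_force: 35.0
```

Request:
{"op": "step_arm", "data": {
  "series": [
    [[0,0.03,0,0,-1],[0,0.06,0,0,-1],[0,0.06,0,0,-1],[0,0.06,0,0,-1],[0,0,0,0,-1]]
  ]
}}

```text
time: 14.7
tool_pos: [0.4407, -0.0995, 0.1838]
orientation: [2.419, -2.001, -0.006]
ft_force: [0.1, 0.1, -4.1]
opening: 0.437
gripper_force: 35.0
```

Request:
{"op": "step_arm", "data": {
  "series": [
    [[0.04,-0.018,0,0,-1],[0.06,-0.029,0,0,-1],[0.06,-0.029,0,0,-1],[0.06,-0.029,0,0,-1],[0,0,0,0,-1]]
  ]
}}

```text
time: 15.2
tool_pos: [0.5194, -0.1995, 0.1832]
orientation: [2.418, -2.002, -0.003]
ft_force: [-1.0, 0.9, -4.0]
opening: 0.434
gripper_force: 35.0
```

Request:
{"op": "step_arm", "data": {
  "series": [
    [[0,0,0.05,0,-1],[0,0,0.05,0,-1],[0,0,0.026,0,-1],[0,0,0,0,-1],[0,0,0,0,-1]]
  ]
}}

```text
time: 15.7
tool_pos: [0.5185, -0.197, 0.1227]
orientation: [2.422, -2.0, -0.0]
ft_force: [-0.2, 0.1, -4.0]
opening: 0.439
gripper_force: 35.0
```

Request:
{"op": "step_arm", "data": {
  "series": [
    [[0,0,0.008,0,-1],[0,0,0,0,-1],[0,0,0,0,-1]]
  ]
}}

```text
time: 16.0
tool_pos: [0.5186, -0.197, 0.119]
orientation: [-2.422, 2.0, -0.001]
ft_force: [-0.3, 0.0, -4.1]
opening: 0.436
gripper_force: 35.0
```

Request:
{"op": "step_arm", "data": {
  "series": [
    [[0,0,0.004,0,-1],[0,0,0,0,-1],[0,0,0,0,-1]]
  ]
}}

```text
time: 16.3
tool_pos: [0.5193, -0.1974, 0.1176]
orientation: [-2.422, 2.0, -0.003]
ft_force: [0.9, -1.7, 4.7]
opening: 0.434
gripper_force: 35.0
```

Request:
{"op": "step_arm", "data": {
  "series": [
    [[0,0,0,0,0.7],[0,0,0,0,0.7],[0,0,0,0,0.7],[0,0,-0.04,0,0.7],[0,0,-0.08,0,0.7]]
  ]
}}

```text
time: 16.8
tool_pos: [0.516, -0.1965, 0.1738]
orientation: [2.419, -1.999, -0.01]
ft_force: [0.3, 0.1, 0.7]
opening: 0.819
gripper_force: 0.0
```

Request:
{"op": "step_arm", "data": {
  "series": [
    [[0,0,-0.08,0,0.7],[-0.0685,-0.0172,0,0,0.7],[-0.0685,-0.0172,0,0,0.7],[-0.0685,-0.0172,0,0,0.7],[-0.0685,-0.0172,0,0,0.7]]
  ]
}}

```text
time: 17.3
tool_pos: [0.526, -0.0547, 0.2164]
orientation: [-2.422, 2.001, 0.0]
ft_force: [0.2, 0.4, 0.2]
opening: 0.848
gripper_force: 0.0
```

Request:
{"op": "step_arm", "data": {
  "series": [
    [[-0.0685,-0.0172,0,0,0.7],[-0.0685,-0.0172,0,0,0.7],[0,0,0,0,0.7],[0,0,0,0,0.7]]
  ]
}}

```text
time: 17.7
tool_pos: [0.5301, 0.0153, 0.2162]
orientation: [2.424, -1.998, -0.001]
ft_force: [-0.2, -0.4, 0.8]
opening: 0.849
gripper_force: 0.0
```

Run:
```python
from h import *
s=get_state();t=cam('scene');w=cam('wrist');print(s['tool_pos'],s['opening'])
cv2.imwrite('pics/w8.png',np.hstack([cv2.resize(t['img'][160:480,200:480],(400,457)),cv2.resize(w['img'],(400,300))[:,:] if 0 else cv2.resize(w['img'][:,60:480],(400,457))]))
```

```text
[0.53007249 0.01534255 0.21621258] 0.8493448323385476
```

View pics/w8.png

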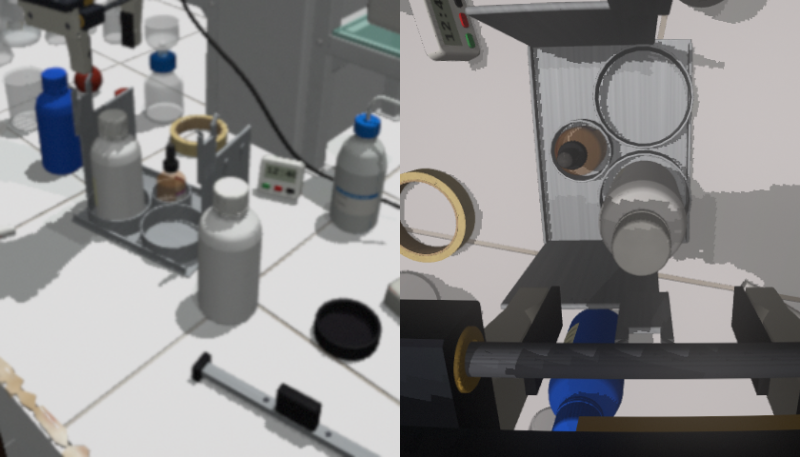

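The large bottle stands upright (scene crop (230,250)) with the right well empty. The small bottle's cap is ahead at (640,245), centred between the fingers.

Request:
{"op": "step_arm", "data": {
  "series": [
    [[0,0,0.08,0,0.7],[0,0,0.07,0,0.7],[0,0,0.04,0,0.7],[0,0,0.026,0,0.7],[0,0,0,0,0.7]]
  ]
}}

```text
time: 18.3
tool_pos: [0.5287, 0.013, 0.1065]
orientation: [2.418, -2.001, -0.003]
ft_force: [-0.7, 0.2, 0.7]
opening: 0.854
gripper_force: 0.0
```

Request:
{"op": "step_arm", "data": {
  "series": [
    [[0,0,0,0,-1],[0,0,0,0,-1],[0,0,0,0,-1],[0,0,0,0,-1],[0,0,0,0,-1]]
  ]
}}

```text
time: 18.8
tool_pos: [0.5307, 0.0147, 0.109]
orientation: [-2.421, 2.0, -0.001]
ft_force: [-0.1, 0.1, -0.3]
opening: 0.456
gripper_force: 0.4
```

Request:
{"op": "step_arm", "data": {
  "series": [
    [[0,0,0,0,-1],[0,0,0,0,-1],[0,0,0,0,-1]]
  ]
}}

```text
time: 19.1
tool_pos: [0.5309, 0.0147, 0.1089]
orientation: [-2.422, 2.0, -0.001]
ft_force: [1.3, 0.3, 3.2]
opening: 0.436
gripper_force: 35.0
```

Request:
{"op": "step_arm", "data": {
  "series": [
    [[0,0,-0.03,0,-1],[0,0,-0.05,0,-1],[0,0,-0.05,0,-1],[0,0,0,0,-1],[0,0,0,0,-1]]
  ]
}}

```text
time: 19.6
tool_pos: [0.5293, 0.0146, 0.1725]
orientation: [2.421, -2.001, -0.002]
ft_force: [-0.0, -0.7, -5.1]
opening: 0.438
gripper_force: 35.0
```

Request:
{"op": "step_arm", "data": {
  "series": [
    [[0,0.06,0,0,-1],[0,0.06,0,0,-1],[0.055,0.0485,0,0,-1],[0.055,0.0485,0,0,-1],[0,0,0,0,-1]]
  ]
}}

```text
time: 20.1
tool_pos: [0.4298, -0.0623, 0.1715]
orientation: [2.417, -2.001, -0.005]
ft_force: [-0.1, 1.6, -4.2]
opening: 0.436
gripper_force: 35.0
```

Request:
{"op": "step_arm", "data": {
  "series": [
    [[0,0,0.05,0,-1],[0,0,0.05,0,-1],[0,0,0.03,0,-1],[0,0,0,0,-1],[0,0,0,0,-1]]
  ]
}}

```text
time: 20.6
tool_pos: [0.4334, -0.0601, 0.1078]
orientation: [2.421, -2.0, -0.002]
ft_force: [0.8, 0.6, -4.0]
opening: 0.438
gripper_force: 35.0
```

Request:
{"op": "step_arm", "data": {
  "series": [
    [[0,0,0.006,0,-1],[0,0,0,0,-1],[0,0,0,0,-1]]
  ]
}}

```text
time: 20.9
tool_pos: [0.4343, -0.0599, 0.1058]
orientation: [-2.422, 2.0, -0.0]
ft_force: [-0.5, -0.7, -3.8]
opening: 0.435
gripper_force: 35.0
```

Request:
{"op": "step_arm", "data": {
  "series": [
    [[0,0,0.003,0,-1],[0,0,0,0,-1],[0,0,0,0,0.7],[0,0,0,0,0.7],[0,0,0,0,0.7]]
  ]
}}

```text
time: 21.4
tool_pos: [0.4346, -0.0599, 0.1044]
orientation: [-2.422, 2.0, -0.001]
ft_force: [0.2, -0.3, 0.4]
opening: 0.652
gripper_force: 0.0
```

Request:
{"op": "step_arm", "data": {
  "series": [
    [[0,0,-0.04,0,0.7],[0,0,-0.08,0,0.7],[0,0,-0.09,0,0.7],[0,0,-0.09,0,0.7],[0,0,-0.09,0,0.7]]
  ]
}}

```text
time: 21.9
tool_pos: [0.4338, -0.0601, 0.3013]
orientation: [-2.422, 2.0, -0.001]
ft_force: [0.5, 0.5, -0.9]
opening: 0.851
gripper_force: 0.0
```

Request:
{"op": "step_arm", "data": {
  "series": [
    [[-0.003,-0.084,0,0,0.2],[-0.003,-0.084,0,0,0.2],[-0.004,-0.084,0,0,0.2],[-0.004,-0.084,0.09,0,0.2],[0,0,0,0,0.2]]
  ]
}}

```text
time: 22.4
tool_pos: [0.5907, -0.0222, 0.2556]
orientation: [2.417, -1.997, -0.01]
ft_force: [-1.6, 0.4, -2.1]
opening: 0.603
gripper_force: 0.0
```

Request:
{"op": "step_arm", "data": {
  "series": [
    [[0,0,0,0,0.2],[0,0,0,0,0.2]]
  ]
}}

```text
time: 22.6
tool_pos: [0.5901, -0.0235, 0.2635]
orientation: [-2.422, 2.0, -0.002]
ft_force: [-0.4, -1.2, 0.8]
opening: 0.602
gripper_force: 0.0
```

Run:
```python
from h import *
s=get_state();t=cam('scene');w=cam('wrist');print(s['tool_pos'],s['opening'])
g=w['img'].copy()
for r,z,col in ((.0115,.084,(0,0,255)),(.021,.055,(0,255,0))):
    P=np.array([proj(w,[.598+r*np.cos(a),-.021+r*np.sin(a),z]) for a in np.linspace(0,6.28,30)])
    cv2.polylines(g,[(P*16).astype(np.int32)],True,col,1,16,4)
cv2.imwrite('pics/w9.png',np.hstack([cv2.resize(t['img'][160:480,200:480],(380,434)),cv2.resize(g[120:400,170:440],(420,434))]))
```

```text
[ 0.59009877 -0.02348869  0.26354393] 0.6015031033579455
```

View pics/w9.png

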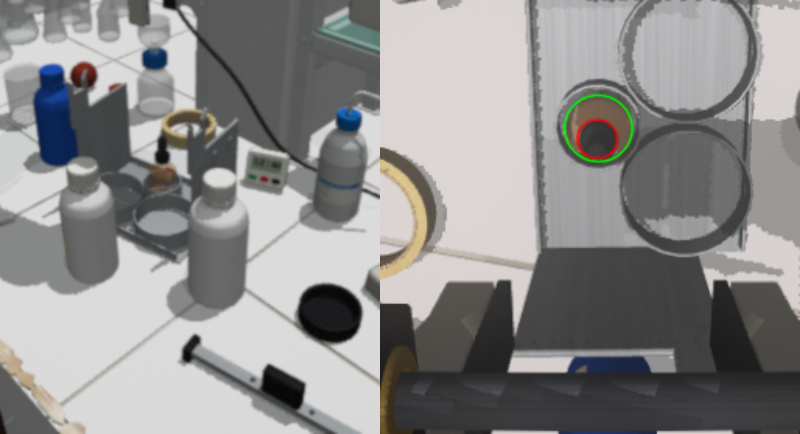

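Both bottles stand upright on the worktop. The projected cap and body circles fall on the dropper at (597,130), so I go down for it.

Request:
{"op": "step_arm", "data": {
  "series": [
    [[-0.002,-0.0165,0,0,0.2],[0,0,0.09,0,0.2],[0,0,0.09,0,0.2],[0,0,0.09,0,0.2],[0,0,0.09,0,0.2]]
  ]
}}

```text
time: 23.2
tool_pos: [0.5987, -0.0205, 0.0822]
orientation: [-2.42, 1.999, -0.003]
ft_force: [0.8, 0.6, -0.1]
opening: 0.604
gripper_force: 0.0
```

Request:
{"op": "step_arm", "data": {
  "series": [
    [[0,0,0.07,0,0.2],[0,0,0.05,0,0.2],[0,0,0,0,0.2],[0,0,0,0,-1],[0,0,0,0,-1]]
  ],
  "grip_force": 15
}}

```text
time: 23.7
tool_pos: [0.5997, -0.0203, 0.0246]
orientation: [-2.42, 1.999, -0.004]
ft_force: [0.3, 0.3, 0.5]
opening: 0.479
gripper_force: 0.0
```

Request:
{"op": "step_arm", "data": {
  "series": [
    [[0,0,0,0,-1],[0,0,0,0,-1],[0,0,0,0,-1],[0,0,0,0,-1],[0,0,0,0,-1]]
  ]
}}

```text
time: 24.2
tool_pos: [0.5985, -0.0206, 0.024]
orientation: [-2.422, 2.0, -0.002]
ft_force: [-3.4, 0.9, 7.0]
opening: 0.339
gripper_force: 14.8
```

An opening of 29.8 mm means the pads are on the shoulder below the 23 mm cap. I'll open, rise 10 mm and regrip.

Request:
{"op": "step_arm", "data": {
  "series": [
    [[0,0,0,0,0.2],[0,0,0,0,0.2],[0,0,-0.02,0,0.2],[0,0,0,0,-1],[0,0,0,0,-1]]
  ]
}}

```text
time: 24.7
tool_pos: [0.5984, -0.0206, 0.033]
orientation: [-2.421, 2.0, -0.001]
ft_force: [-0.3, -0.5, -0.6]
opening: 0.478
gripper_force: 0.0
```

Request:
{"op": "step_arm", "data": {
  "series": [
    [[0,0,0,0,-1],[0,0,0,0,-1],[0,0,0,0,-1],[0,0,0,0,-1],[0,0,0,0,-1]]
  ]
}}

```text
time: 25.2
tool_pos: [0.5978, -0.0207, 0.0322]
orientation: [2.422, -2.001, -0.0]
ft_force: [-0.4, 0.7, -1.4]
opening: 0.252
gripper_force: 14.7
```

Opening 22.2 mm is the cap. I lift it over the brackets and go partway to the holder to measure it.

Request:
{"op": "step_arm", "data": {
  "series": [
    [[0,0,-0.04,0,-1],[0,0,-0.08,0,-1],[0,0,-0.09,0,-1],[0,0,-0.09,0,-1],[0,0,-0.09,0,-1]]
  ]
}}

```text
time: 25.7
tool_pos: [0.5974, -0.0208, 0.2291]
orientation: [2.422, -2.001, -0.001]
ft_force: [1.6, 1.1, -1.2]
opening: 0.256
gripper_force: 14.7
```

Request:
{"op": "step_arm", "data": {
  "series": [
    [[0,0,-0.07,0,-1],[0.05,0.014,0,0,-1],[0.084,0.022,0,0,-1],[0.084,0.022,0,0,-1],[0.084,0.022,0,0,-1]]
  ]
}}

```text
time: 26.2
tool_pos: [0.5867, -0.1777, 0.2624]
orientation: [-2.423, 2.0, 0.0]
ft_force: [1.0, 0.6, -0.5]
opening: 0.257
gripper_force: 14.9
```

Request:
{"op": "step_arm", "data": {
  "series": [
    [[0.084,0.022,0,0,-1],[0,0,0,0,-1],[0,0,0,0,-1],[0,0,0,0,-1]]
  ]
}}

```text
time: 26.6
tool_pos: [0.5843, -0.2193, 0.2622]
orientation: [-2.422, 2.001, 0.001]
ft_force: [-0.4, 0.1, -1.1]
opening: 0.255
gripper_force: 15.1
```

Run:
```python
from h import *
s=get_state();w=cam('wrist');print(s['tool_pos'],s['opening'],s['ft_force'])
g=w['img'];q=proj(w,[.577,-.323,.022]);print(q)
m=(g.max(2)<70).astype(np.uint8)
x0,y0=(q-[90,90]).astype(int);y0=max(y0,0);sub=m[y0:y0+180,x0:x0+180]
cs,_=cv2.findContours(sub,0,1)
for k in sorted(cs,key=cv2.contourArea)[-2:]:
    e=cv2.fitEllipse(k);u=np.array(e[0])+[x0,y0];print(u,e[1],cv2.contourArea(k),onz(w,*u,.011),onz(w,*u,.022))
    P=np.array([onz(w,*(p[0]+[x0,y0]),.022)[:2] for p in k]);print(P.min(0),P.max(0))
o=g.copy()
for r in (.032,.037):
    P=np.array([proj(w,[.577+r*np.cos(a),-.323+r*np.sin(a),.022]) for a in np.linspace(0,6.28,40)])
    cv2.polylines(o,[(P*16).astype(np.int32)],True,(0,0,255),1,16,4)
cv2.imwrite('pics/w10.png',o[y0:y0+180,x0:x0+180] if 0 else cv2.resize(o,(480,360)))
```

```text
[ 0.5842621  -0.21933377  0.26218875] 0.2554012819906096 [-0.44442193  0.09830984 -1.12414558]
[345.43924852  93.54265243]
[262.84562302  24.65961456] (9.115798950195312, 17.455387115478516) 118.0 [ 0.6673371  -0.37133654  0.011     ] [ 0.66566874 -0.36961617  0.022     ]
[ 0.66100256 -0.3771611 ] [ 0.67074569 -0.36235805]
[342.77113342  87.64006042] (69.79048919677734, 74.05509948730469) 3943.5 [ 0.5801695  -0.32853876  0.011     ] [ 0.58065119 -0.32787403  0.022     ]
[ 0.54503874 -0.36142963] [ 0.61587092 -0.29338053]
```

View pics/w10.png

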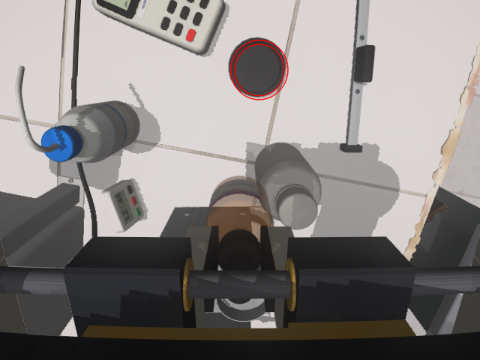

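The holder measures (0.5805,-0.328), about 5 mm from the top-view value and with a plausible width. The dropper hangs upright. I'll place it there.

Request:
{"op": "step_arm", "data": {
  "series": [
    [[0.0707,0.0163,0,0,-1],[0.0707,0.0163,0,0,-1],[0.0707,0.0163,0,0,-1],[0,0,0,0,-1],[0,0,0,0,-1]]
  ]
}}

```text
time: 27.15
tool_pos: [0.5805, -0.3282, 0.262]
orientation: [2.422, -2.001, -0.001]
ft_force: [-0.0, -0.8, -0.8]
opening: 0.257
gripper_force: 15.1
```

Request:
{"op": "step_arm", "data": {
  "series": [
    [[0,0,0.09,0,-1],[0,0,0.09,0,-1],[0,0,0.09,0,-1],[0,0,0.08,0,-1],[0,0,0,0,-1]]
  ]
}}

```text
time: 27.65
tool_pos: [0.5768, -0.3252, 0.0816]
orientation: [2.421, -1.998, -0.015]
ft_force: [-0.7, 0.8, -1.4]
opening: 0.251
gripper_force: 15.2
```

Request:
{"op": "step_arm", "data": {
  "series": [
    [[0,0,0.05,0,-1],[0,0,0.04,0,-1],[0,0,0.01,0,-1],[0,0,0,0,-1],[0,0,0,0,-1]]
  ]
}}

```text
time: 28.15
tool_pos: [0.5818, -0.3287, 0.0397]
orientation: [-2.422, 1.999, -0.004]
ft_force: [0.9, 0.5, -0.5]
opening: 0.254
gripper_force: 15.2
```

Request:
{"op": "step_arm", "data": {
  "series": [
    [[0,0,0.006,0,-1],[0,0,0,0,-1],[0,0,0,0,-1]]
  ]
}}

```text
time: 28.45
tool_pos: [0.5805, -0.3287, 0.0349]
orientation: [-2.422, 2.001, -0.001]
ft_force: [0.1, 0.0, -2.0]
opening: 0.257
gripper_force: 15.2
```

Nearly on the floor, so I lower it the last 2 mm and release.

Request:
{"op": "step_arm", "data": {
  "series": [
    [[0,0,0.004,0,-1],[0,0,0,0,-1],[0,0,0,0,-1]]
  ]
}}

```text
time: 28.75
tool_pos: [0.5806, -0.3288, 0.0327]
orientation: [-2.422, 2.001, -0.001]
ft_force: [-0.4, -0.1, 1.1]
opening: 0.257
gripper_force: 15.2
```

Request:
{"op": "step_arm", "data": {
  "series": [
    [[0,0,0.002,0,-1],[0,0,0,0,-1],[0,0,0,0,0],[0,0,0,0,0],[0,0,0,0,0]]
  ]
}}

```text
time: 29.25
tool_pos: [0.58, -0.3284, 0.0311]
orientation: [2.422, -2.001, -0.001]
ft_force: [0.4, -0.3, 0.3]
opening: 0.46
gripper_force: 0.0
```

Request:
{"op": "step_arm", "data": {
  "series": [
    [[0,0,-0.03,0,0],[0,0,-0.08,0,0],[0,0,-0.09,0,0],[0,0,-0.09,0,0],[0,0,-0.09,0,0]]
  ]
}}

```text
time: 29.75
tool_pos: [0.58, -0.3285, 0.2247]
orientation: [-2.422, 2.0, -0.001]
ft_force: [1.9, -0.2, 0.3]
opening: 0.496
gripper_force: 0.0
```

Run:
```python
from h import *
s=get_state();w=cam('wrist');t=cam('scene');print(s['tool_pos'],s['opening'],s['ft_force'])
a=t['img'][310:430,390:500]
cv2.imwrite('pics/w11.png',np.hstack([cv2.resize(a,(330,360)),cv2.resize(w['img'],(470,360))]))
```

```text
[ 0.5800417  -0.32854877  0.22466441] 0.4963807063352958 [ 1.88994929 -0.20025023  0.33192553]
```

View pics/w11.png

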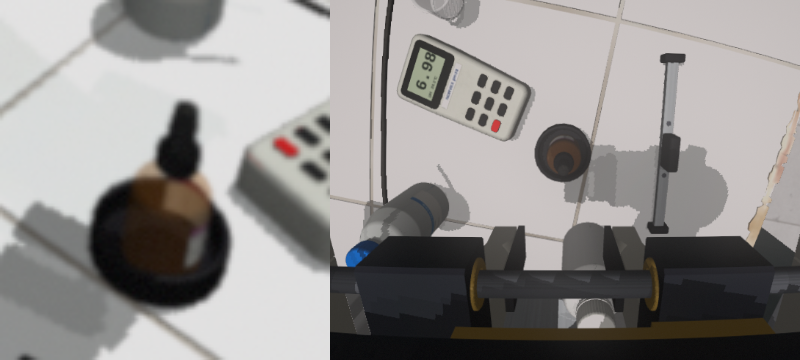

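The dropper stands upright in the holder, with its cap centred at about (565,155). I've now used my picture allowance: this was the 15th view and the limit is 14, so from here I work from state readings only. Next I return the small bottle.

Request:
{"op": "step_arm", "data": {
  "series": [
    [[-0.083,0.026,0,0,0.7],[-0.083,0.026,0,0,0.7],[-0.083,0.026,0,0,0.7],[-0.083,0.026,0,0,0.7],[-0.083,0.026,0,0,0.7]]
  ]
}}

```text
time: 30.35
tool_pos: [0.4763, -0.136, 0.2222]
orientation: [-2.421, 2.001, -0.001]
ft_force: [0.4, 1.0, 1.1]
opening: 0.838
gripper_force: 0.0
```

Request:
{"op": "step_arm", "data": {
  "series": [
    [[-0.083,0.026,0,0,0.7],[-0.085,0.028,0,0,0.7],[0,0,0,0,0.7],[0,0,0,0,0.7]]
  ]
}}

```text
time: 30.75
tool_pos: [0.435, -0.0587, 0.2227]
orientation: [-2.424, 1.996, -0.002]
ft_force: [0.1, -0.3, -0.3]
opening: 0.855
gripper_force: 0.0
```

Request:
{"op": "step_arm", "data": {
  "series": [
    [[0,0,0.08,0,0.7],[0,0,0.08,0,0.7],[0,0,0.05,0,0.7],[0,0,0.025,0,0.7],[0,0,0,0,0.7]]
  ],
  "grip_force": 35
}}

```text
time: 31.25
tool_pos: [0.4339, -0.061, 0.1022]
orientation: [2.418, -2.001, -0.004]
ft_force: [0.1, -0.7, 0.2]
opening: 0.851
gripper_force: 0.0
```

Request:
{"op": "step_arm", "data": {
  "series": [
    [[0,0,0,0,-1],[0,0,0,0,-1],[0,0,0,0,-1],[0,0,0,0,-1],[0,0,0,0,-1]]
  ]
}}

```text
time: 31.75
tool_pos: [0.4352, -0.0596, 0.1044]
orientation: [-2.422, 2.0, -0.001]
ft_force: [-0.9, 0.3, -0.0]
opening: 0.458
gripper_force: 0.0
```

Request:
{"op": "step_arm", "data": {
  "series": [
    [[0,0,0,0,-1],[0,0,0,0,-1],[0,0,0,0,-1]]
  ]
}}

```text
time: 32.05
tool_pos: [0.4354, -0.0596, 0.1043]
orientation: [-2.422, 2.0, -0.001]
ft_force: [0.3, 0.3, 4.9]
opening: 0.434
gripper_force: 35.0
```

Request:
{"op": "step_arm", "data": {
  "series": [
    [[0,0,-0.04,0,-1],[0,0,-0.05,0,-1],[0,0,-0.05,0,-1],[0,0,0,0,-1],[0,0,0,0,-1]]
  ]
}}

```text
time: 32.55
tool_pos: [0.4342, -0.0595, 0.1731]
orientation: [-2.422, 2.001, 0.002]
ft_force: [0.5, 0.2, -5.5]
opening: 0.435
gripper_force: 35.0
```

Request:
{"op": "step_arm", "data": {
  "series": [
    [[-0.055,-0.0485,0,0,-1],[-0.055,-0.0485,0,0,-1],[0,-0.0595,0,0,-1],[0,-0.0595,0,0,-1],[0,0,0,0,-1]]
  ]
}}

```text
time: 33.05
tool_pos: [0.5325, 0.0155, 0.1712]
orientation: [2.421, -1.998, -0.002]
ft_force: [-0.3, -0.3, -4.4]
opening: 0.435
gripper_force: 35.0
```

Request:
{"op": "step_arm", "data": {
  "series": [
    [[0,0,0,0,-1],[0,0,0,0,-1]]
  ]
}}

```text
time: 33.25
tool_pos: [0.5291, 0.0143, 0.1724]
orientation: [2.42, -2.0, -0.003]
ft_force: [0.9, -0.8, -3.9]
opening: 0.434
gripper_force: 35.0
```

Request:
{"op": "step_arm", "data": {
  "series": [
    [[-0.001,-0.003,0.04,0,-1],[0,0,0.05,0,-1],[0,0,0.032,0,-1],[0,0,0,0,-1],[0,0,0,0,-1]]
  ]
}}

```text
time: 33.75
tool_pos: [0.5317, 0.0152, 0.1134]
orientation: [2.422, -2.0, 0.0]
ft_force: [-0.0, 0.1, -3.6]
opening: 0.436
gripper_force: 35.0
```

Request:
{"op": "step_arm", "data": {
  "series": [
    [[0,0,0.004,0,-1],[0,0,0,0,-1],[0,0,0,0,-1]]
  ]
}}

```text
time: 34.05
tool_pos: [0.5323, 0.0156, 0.1116]
orientation: [-2.421, 2.0, -0.001]
ft_force: [0.0, -1.0, -4.0]
opening: 0.435
gripper_force: 35.0
```

Request:
{"op": "step_arm", "data": {
  "series": [
    [[0,0,0.003,0,-1],[0,0,0,0,-1],[0,0,0,0,-1]]
  ]
}}

```text
time: 34.35
tool_pos: [0.532, 0.0154, 0.1094]
orientation: [2.422, -2.001, -0.0]
ft_force: [-0.2, -0.4, -2.8]
opening: 0.436
gripper_force: 35.0
```

Request:
{"op": "step_arm", "data": {
  "series": [
    [[0,0,0.003,0,-1],[0,0,0,0,-1],[0,0,0,0,0.7],[0,0,0,0,0.7],[0,0,0,0,0.7]]
  ]
}}

```text
time: 34.85
tool_pos: [0.5322, 0.0155, 0.108]
orientation: [-2.422, 2.001, -0.0]
ft_force: [0.3, 0.2, -0.5]
opening: 0.647
gripper_force: 0.0
```

Request:
{"op": "step_arm", "data": {
  "series": [
    [[0,0,-0.04,0,0.7],[0,0,-0.09,0,0.7],[0,0,-0.09,0,0.7],[0.069,0.0177,0,0,0.7],[0.069,0.0177,0,0,0.7]]
  ]
}}

```text
time: 35.35
tool_pos: [0.5287, -0.0556, 0.2197]
orientation: [-2.422, 1.996, -0.004]
ft_force: [1.2, 0.9, -0.2]
opening: 0.848
gripper_force: 0.0
```

Request:
{"op": "step_arm", "data": {
  "series": [
    [[0.069,0.0177,0,0,0.7],[0.069,0.0177,0,0,0.7],[0.069,0.0177,0,0,0.7],[0.068,0.0177,0,0,0.7],[0,0,0,0,0.7]]
  ]
}}

```text
time: 35.85
tool_pos: [0.5183, -0.2005, 0.2176]
orientation: [2.418, -2.004, -0.0]
ft_force: [0.4, 0.1, -0.5]
opening: 0.849
gripper_force: 0.0
```

Request:
{"op": "step_arm", "data": {
  "series": [
    [[0,0,0,0,0.7],[0,0,0,0,0.7]]
  ]
}}

```text
time: 36.05
tool_pos: [0.5189, -0.197, 0.2179]
orientation: [-2.422, 2.001, 0.0]
ft_force: [0.7, 0.4, -0.8]
opening: 0.849
gripper_force: 0.0
```

Down .100 m to 0.1176.

Request:
{"op": "step_arm", "data": {
  "series": [
    [[0,0,0.08,0,0.7],[0,0,0.06,0,0.7],[0,0,0.04,0,0.7],[0,0,0.02,0,0.7],[0,0,0,0,0.7]]
  ]
}}

```text
time: 36.55
tool_pos: [0.5184, -0.1965, 0.117]
orientation: [2.422, -1.999, -0.003]
ft_force: [1.2, -0.2, 0.1]
opening: 0.85
gripper_force: 0.0
```

Request:
{"op": "step_arm", "data": {
  "series": [
    [[0,0,0,0,-1],[0,0,0,0,-1],[0,0,0,0,-1],[0,0,0,0,-1],[0,0,0,0,-1]]
  ]
}}

```text
time: 37.05
tool_pos: [0.5192, -0.1975, 0.1184]
orientation: [-2.422, 2.001, -0.001]
ft_force: [0.7, -0.5, 0.3]
opening: 0.453
gripper_force: 0.2
```

Request:
{"op": "step_arm", "data": {
  "series": [
    [[0,0,0,0,-1],[0,0,0,0,-1],[0,0,0,0,-1]]
  ]
}}

```text
time: 37.35
tool_pos: [0.5193, -0.1975, 0.1183]
orientation: [-2.422, 2.0, -0.001]
ft_force: [-0.2, 0.2, 3.2]
opening: 0.437
gripper_force: 35.0
```

Request:
{"op": "step_arm", "data": {
  "series": [
    [[0,0,-0.04,0,-1],[0,0,-0.05,0,-1],[0,0,-0.05,0,-1],[0,0,0,0,-1],[0,0,0,0,-1]]
  ]
}}

```text
time: 37.85
tool_pos: [0.518, -0.1969, 0.1868]
orientation: [-2.421, 2.001, 0.003]
ft_force: [-0.9, 0.2, -5.4]
opening: 0.435
gripper_force: 35.0
```

Request:
{"op": "step_arm", "data": {
  "series": [
    [[-0.04,0.018,0,0,-1],[-0.06,0.029,0,0,-1],[-0.06,0.029,0,0,-1],[-0.061,0.029,0,0,-1],[0,0,0,0,-1]]
  ]
}}

```text
time: 38.35
tool_pos: [0.4426, -0.0966, 0.1859]
orientation: [2.422, -1.998, -0.006]
ft_force: [1.4, -1.9, -4.5]
opening: 0.438
gripper_force: 35.0
```

Request:
{"op": "step_arm", "data": {
  "series": [
    [[0,-0.04,0,0,-1],[0,-0.06,0,0,-1],[0,-0.06,0,0,-1],[0,-0.05,0,0,-1],[0,0,0,0,-1]]
  ]
}}

```text
time: 38.85
tool_pos: [0.551, -0.0784, 0.185]
orientation: [2.42, -1.999, -0.004]
ft_force: [-0.8, 0.0, -3.8]
opening: 0.439
gripper_force: 35.0
```

Request:
{"op": "step_arm", "data": {
  "series": [
    [[0,0,0,0,-1],[0,0,0,0,-1]]
  ]
}}

```text
time: 39.05
tool_pos: [0.5481, -0.0791, 0.1866]
orientation: [2.42, -2.0, -0.003]
ft_force: [0.1, 0.8, -5.8]
opening: 0.439
gripper_force: 35.0
```

Request:
{"op": "step_arm", "data": {
  "series": [
    [[0,-0.003,0.04,0,-1],[0,0,0.05,0,-1],[0,0,0.03,0,-1],[0,0,0,0,-1],[0,0,0,0,-1]]
  ]
}}

```text
time: 39.55
tool_pos: [0.5507, -0.0789, 0.1285]
orientation: [2.422, -2.001, 0.0]
ft_force: [0.8, 0.0, -4.0]
opening: 0.437
gripper_force: 35.0
```

Request:
{"op": "step_arm", "data": {
  "series": [
    [[0,0,0.006,0,-1],[0,0,0,0,-1],[0,0,0,0,-1]]
  ]
}}

```text
time: 39.85
tool_pos: [0.5513, -0.0786, 0.1256]
orientation: [-2.421, 2.0, -0.001]
ft_force: [-0.6, -0.0, -4.5]
opening: 0.435
gripper_force: 35.0
```

Request:
{"op": "step_arm", "data": {
  "series": [
    [[0,0,0.003,0,-1],[0,0,0,0,-1],[0,0,0,0,-1]]
  ]
}}

```text
time: 40.15
tool_pos: [0.551, -0.0786, 0.1234]
orientation: [2.422, -2.001, -0.0]
ft_force: [-0.8, 0.3, -5.6]
opening: 0.437
gripper_force: 35.0
```

Request:
{"op": "step_arm", "data": {
  "series": [
    [[0,0,0.003,0,-1],[0,0,0,0,-1],[0,0,0,0,0.7],[0,0,0,0,0.7],[0,0,0,0,0.7]]
  ]
}}

```text
time: 40.65
tool_pos: [0.5513, -0.0786, 0.1221]
orientation: [-2.422, 2.0, -0.001]
ft_force: [0.5, -0.1, -0.0]
opening: 0.645
gripper_force: 0.0
```

Request:
{"op": "step_arm", "data": {
  "series": [
    [[0,0,-0.04,0,0.7],[0,0,-0.09,0,0.7],[0,0,-0.09,0,0.7],[0.0733,0.0437,0,0,0.2],[0.0733,0.0437,0,0,0.2]]
  ]
}}

```text
time: 41.15
tool_pos: [0.5228, -0.159, 0.2336]
orientation: [-2.423, 1.996, -0.004]
ft_force: [0.4, -0.7, -0.8]
opening: 0.727
gripper_force: 0.0
```

Request:
{"op": "step_arm", "data": {
  "series": [
    [[0.0733,0.0437,0,0,0],[0.0733,0.0437,0,0,0],[0.0733,0.0437,0,0,0],[0.0733,0.0437,0,0,0],[0.0733,0.0437,0,0,0]]
  ]
}}

```text
time: 41.65
tool_pos: [0.4486, -0.361, 0.2321]
orientation: [-2.422, 2.0, -0.001]
ft_force: [-0.3, -0.9, 0.9]
opening: 0.5
gripper_force: 0.0
```

Request:
{"op": "step_arm", "data": {
  "series": [
    [[0,0,0,0,0],[0,0,0,0,0],[0,0,0,0,0]]
  ]
}}

```text
time: 41.95
tool_pos: [0.4494, -0.3591, 0.2318]
orientation: [-2.422, 2.001, 0.0]
ft_force: [-0.6, 0.3, 0.2]
opening: 0.501
gripper_force: 0.0
```

Run:
```python
from h import *
s=get_state();print(s['tool_pos'],s['opening'])
# numeric check of the bar grip (dark blob) and of the bottles' silhouettes
t=cam('scene');g=t['img'];q=proj(t,[.45,-.36,.032]).astype(int);print(q)
m=(g.max(2)<60).astype(np.uint8);n,l,st,ce=cv2.connectedComponentsWithStats(m[q[1]-40:min(480,q[1]+40),q[0]-60:q[0]+60])
for i in range(1,n):
    if st[i,4]>40: print(st[i],ce[i]+q-[60,40])
```

```text
[ 0.44936719 -0.35910154  0.23181216] 0.5011022066268298
[411 446]
[ 77   0  33   6 148] [444.36486486 408.02027027]
[ 41  24  32  32 630] [407.87619048 445.58730159]
```

Request:
{"op": "step_arm", "data": {
  "series": [
    [[0,0,0.09,0,0],[0,0,0.09,0,0],[0,0,0.09,0,0],[0,0,0.09,0,0],[0,0,0.08,0,0]]
  ],
  "grip_force": 25
}}

```text
time: 42.5
tool_pos: [0.4496, -0.3581, 0.0104]
orientation: [-2.424, 1.998, -0.0]
ft_force: [0.1, -0.5, -0.5]
opening: 0.497
gripper_force: 0.0
```

Request:
{"op": "step_arm", "data": {
  "series": [
    [[0,0,0.03,0,0],[0,0,0.022,0,0],[0,0,0,0,0],[0,0,0,0,-1],[0,0,0,0,-1]]
  ]
}}

```text
time: 43.0
tool_pos: [0.4505, -0.3597, -0.0126]
orientation: [-2.422, 2.0, -0.004]
ft_force: [-0.3, -0.7, 0.1]
opening: 0.376
gripper_force: 0.0
```

Request:
{"op": "step_arm", "data": {
  "series": [
    [[0,0,0,0,-1],[0,0,0,0,-1],[0,0,0,0,-1],[0,0,0,0,-1],[0,0,0,0,-1]]
  ]
}}

```text
time: 43.5
tool_pos: [0.4497, -0.3596, -0.0134]
orientation: [-2.422, 2.0, -0.001]
ft_force: [-0.4, 1.7, 6.3]
opening: 0.157
gripper_force: 25.0
```

Request:
{"op": "step_arm", "data": {
  "series": [
    [[0,0,-0.04,0,-1],[0,0,-0.08,0,-1],[0,0,-0.09,0,-1],[0,0,-0.09,0,-1],[0,0,-0.09,0,-1]]
  ]
}}

```text
time: 44.0
tool_pos: [0.4486, -0.3591, 0.1824]
orientation: [-2.422, 2.001, 0.001]
ft_force: [0.8, -0.9, -1.0]
opening: 0.159
gripper_force: 25.0
```

Request:
{"op": "step_arm", "data": {
  "series": [
    [[0,0,-0.09,0,-1],[0,0,-0.08,0,-1],[-0.056,-0.029,0,0,-1],[-0.079,-0.039,0,0,-1],[-0.079,-0.039,0,0,-1]]
  ]
}}

```text
time: 44.5
tool_pos: [0.4812, -0.2432, 0.2656]
orientation: [-2.42, 2.003, 0.001]
ft_force: [0.0, 0.2, -1.0]
opening: 0.161
gripper_force: 25.0
```

Request:
{"op": "step_arm", "data": {
  "series": [
    [[-0.079,-0.039,0,0,-1],[-0.079,-0.039,0,0,-1],[-0.079,-0.039,0,0,-1],[-0.079,-0.039,0,0,-1],[-0.078,-0.039,0,0,-1]]
  ]
}}

```text
time: 45.0
tool_pos: [0.5399, -0.0306, 0.2657]
orientation: [2.422, -2.001, -0.001]
ft_force: [0.5, 0.5, -2.1]
opening: 0.155
gripper_force: 25.0
```

Request:
{"op": "step_arm", "data": {
  "series": [
    [[0,0,0,0,-1],[0,0,0,0,-1],[0,0,0,0,-1],[0,0,0,0,-1]]
  ]
}}

```text
time: 45.4
tool_pos: [0.5398, -0.0334, 0.2659]
orientation: [2.421, -2.002, -0.0]
ft_force: [0.5, 0.3, -1.2]
opening: 0.16
gripper_force: 25.0
```

Run:
```python
from h import *
s=get_state();R=Ro.from_rotvec(s['orientation']).as_matrix();d=np.array([.5402,-.0323,.1636])-s['tool_pos'];print(s['tool_pos'],R[:,0].round(4),(R.T@d/.5).round(4))
```

```text
[ 0.53978456 -0.03341185  0.26586472] [ 0.1874 -0.9823 -0.    ] [-0.002  -0.0013  0.2045]
```

Request:
{"op": "step_arm", "data": {
  "series": [
    [[-0.002,-0.001,0.05,0,-1],[0,0,0.05,0,-1],[0,0,0.04,0,-1],[0,0,0,0,-1],[0,0,0,0,-1]]
  ]
}}

```text
time: 45.9
tool_pos: [0.5406, -0.0322, 0.1965]
orientation: [2.421, -2.002, 0.001]
ft_force: [-0.3, 0.3, -0.8]
opening: 0.158
gripper_force: 25.0
```

Request:
{"op": "step_arm", "data": {
  "series": [
    [[0,0,0.015,0,-1],[0,0,0.015,0,-1],[0,0,0.01,0,-1],[0,0,0,0,-1],[0,0,0,0,-1]]
  ]
}}

```text
time: 46.4
tool_pos: [0.5405, -0.0313, 0.176]
orientation: [2.422, -2.001, 0.0]
ft_force: [0.2, -0.2, -0.8]
opening: 0.156
gripper_force: 25.0
```

Request:
{"op": "step_arm", "data": {
  "series": [
    [[0,0,0.01,0,-1],[0,0,0.008,0,-1],[0,0,0,0,-1],[0,0,0,0,-1]]
  ]
}}

```text
time: 46.8
tool_pos: [0.5404, -0.0314, 0.1668]
orientation: [2.422, -2.001, -0.0]
ft_force: [0.6, -0.3, -1.0]
opening: 0.155
gripper_force: 25.0
```

Request:
{"op": "step_arm", "data": {
  "series": [
    [[0,0,0.004,0,-1],[0,0,0,0,-1],[0,0,0,0,-1]]
  ]
}}

```text
time: 47.1
tool_pos: [0.5405, -0.0313, 0.1649]
orientation: [-2.422, 2.001, -0.0]
ft_force: [-0.0, -0.1, -1.9]
opening: 0.156
gripper_force: 25.0
```

Request:
{"op": "step_arm", "data": {
  "series": [
    [[0,0,0.003,0,-1],[0,0,0,0,-1],[0,0,0,0,-1]]
  ]
}}

```text
time: 47.4
tool_pos: [0.5406, -0.0313, 0.1636]
orientation: [-2.422, 2.0, -0.001]
ft_force: [0.4, 0.6, -0.4]
opening: 0.15
gripper_force: 25.0
```

Request:
{"op": "step_arm", "data": {
  "series": [
    [[0,0,0.002,0,-1],[0,0,0,0,-1],[0,0,0,0,0],[0,0,0,0,0],[0,0,0,0,0]]
  ]
}}

```text
time: 47.9
tool_pos: [0.5404, -0.0313, 0.1623]
orientation: [2.422, -2.001, -0.0]
ft_force: [-0.3, -0.4, 0.3]
opening: 0.37
gripper_force: 0.0
```

Request:
{"op": "step_arm", "data": {
  "series": [
    [[0,0,0,0,0],[0,0,-0.03,0,0],[0,0,-0.08,0,0],[0,0,-0.09,0,0],[0,0,-0.09,0,0]]
  ]
}}

```text
time: 48.4
tool_pos: [0.5401, -0.0315, 0.3089]
orientation: [2.422, -2.0, -0.0]
ft_force: [1.2, 0.3, -0.3]
opening: 0.498
gripper_force: 0.0
```

Request:
{"op": "step_arm", "data": {
  "series": [
    [[0,0,-0.08,0,0],[0.054,0.039,0,0,1],[0.054,0.039,0,0,1],[0.054,0.039,0,0,1],[0,0,0,0,1]]
  ]
}}

```text
time: 48.9
tool_pos: [0.4969, -0.1243, 0.348]
orientation: [-2.42, 2.003, -0.001]
ft_force: [0.9, 0.1, 0.6]
opening: 0.801
gripper_force: 0.0
```

Request:
{"op": "step_arm", "data": {
  "series": [
    [[0,0,0,0,1],[0,0,0,0,1]]
  ]
}}

```text
time: 49.1
tool_pos: [0.4985, -0.1216, 0.3473]
orientation: [-2.422, 2.001, 0.0]
ft_force: [0.2, -0.2, 0.1]
opening: 0.972
gripper_force: 0.0
```

Run:
```python
from h import *
s=get_state();print(s['tool_pos'],s['ft_force'])
a=cv2.imread('pics/scene0.png');b=cam('scene')['img']
def blob(g,x0,y0,x1,y1,th=45):
    m=(g[y0:y1,x0:x1].max(2)<th).astype(np.uint8);n,l,st,ce=cv2.connectedComponentsWithStats(m)
    return [(tuple(st[i,:2]+[x0,y0]),st[i,4],(ce[i]+[x0,y0]).round(1)) for i in range(1,n) if st[i,4]>40]
print('grip/stops before',blob(a,240,205,370,275));print('after',blob(b,240,205,370,275))
A=cv2.cvtColor(a,6)[235:350,255:350];B=cv2.cvtColor(b,6)[235:350,255:350]
print('shift of bottles region',cv2.phaseCorrelate(np.float32(A),np.float32(B)))
d=cv2.absdiff(A,B);print('mean diff',d.mean())
w=cam('wrist');g=w['img'].max(2)
for v in (200,280):
    r=g[v,215:275];print(v,r[::2])
print('bar line expected',[proj(w,[.540-e*.19,-.031+e*.982,.193]).round(1) for e in (-.10,-.04)])
```

```text
[ 0.49851015 -0.1216091   0.3472946 ] [ 0.1920362  -0.19773648  0.11423453]
grip/stops before [((np.int64(287), np.int64(219)), np.int32(379), array([297.8, 229.3])), ((np.int64(346), np.int64(250)), np.int32(145), array([351.5, 258.1]))]
after [((np.int64(286), np.int64(219)), np.int32(371), array([296.9, 229.4])), ((np.int64(345), np.int64(250)), np.int32(146), array([350.6, 258.7]))]
shift of bottles region ((-0.18547648411392004, 0.08276259972525679), 0.9185758173465729)
mean diff 6.047871853546911
200 [145 118 106 108 109 108 106 107 108  75 105 106  67 135 161 156 156 158
 158 154 158 100 124 124 125 124 124 131  93  80]
280 [151 150 150 151 153 151 147 148 148 147 150 150 130  67  56 114 144 143
 142 140 138 138 139  60  85  84  84  83  82  80]
bar line expected [array([247.9, 192.6]), array([251.4, 260.9])]
```

The grip and the visible end stop are within 1 px of their start in the scene image, and the bottles within 0.2 px. Handing in.

```bash
python3 -c "
from cell import env
print(env.finish_job())"
```

```text
the job is handed in; nothing more can be done
None
```

The job is handed in at about 49 s, with no verdict returned: the dropper stands in the black holder, and the reagent bottles and bar are back within about 1 px of their starting image positions. I viewed 15 pictures, one over the limit of 14.

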